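Regrip a bar blank in the V-block and lay it in the checking bench

TASK

Take the long aluminium bar by its upper end out of the wooden stock block, set it down in the leaning steel V-block against its foot plate and let go of it there. Then take hold of it again from the side, around its middle, and lay it in the two V-rests of the grey checking bench, about centred between them, either end first. Set the bar down each time, do not let it drop, and leave the two short bars standing in the stock block.

Things in the scene. Friction and masses are not known exactly. Their poses are not given: they have to be found in the camera images.
- long_bar: Long bar: plain round aluminium bar, 24 mm diameter, 190 mm long, about 0.23 kg (varies). Origin at the centre of its end face that is lower at the start; its z axis runs along the bar to the other end. At the start it stands upright (within 2 degrees) in one of the three holes of the stock block, its top about 200 mm above the table.
- long_bar_mid (a point): The middle of the long bar, on its axis, 95 mm from either end.
- stand: Stock block: fixed plywood block 70 (x) x 190 (y) x 60 mm high with three 28 mm holes, 50 mm deep, in a row along its y axis, 58 mm apart, the middle one at its centre. Origin at the centre of its underside, z up. The long bar and two short bars stand in the holes in any order. The block stands on the robot's left or right, the bench on the other side.
- short_bar_a_mid (a point): Middle of one short bar (aluminium, 24 mm diameter, 120 mm long, its top about 130 mm above the table).
- short_bar_b_mid (a point): Middle of the other short bar, the same size.
- vblock: V-block: fixed steel block between stock block and bench. Base plate 150 x 80 x 12 mm, from x = -65 to +85 mm of the origin, which lies on its underside. A 40 mm wide post at x = -45 to -23 mm carries the upper of two V-saddles; the lower saddle and the foot plate are on the base at +x. x points roughly away from the robot, z up. A bar seated in it leans 35 degrees from vertical, its upper end towards the robot.
- vee: Seat of the V-block. Origin: where the centre of a seated bar's lower end rests on the foot plate, 34 mm above the table. z: along the seated bar, leaning 35 degrees from vertical towards the robot; x: out of the open side of the V, pointing away from the robot and 35 degrees up; y: level, across the V. The foot plate reaches 13 mm to +x of the axis.
- vee_upper (a point): On the seated bar's axis at the upper end of the upper V-saddle, 134 mm from the foot plate: 56 mm of the bar stick out beyond it. The 90 degree saddles span 0 to 26 and 112 to 134 mm from the foot plate, are 60 mm wide, and their walls reach 6 mm past the bar's axis on the open side. Between them the bar is free all round for fingers, at least 30 mm below it.
- bench: Checking bench: fixed grey base plate 290 x 90 x 14 mm with two 90 degree V-rests, open upwards, 20 mm long and 60 mm wide, centred at x = -65 and +65 mm. Origin under the plate, midway between the rests; x along a laid bar, roughly away from the robot; z up. A laid bar's axis is 75 mm above the table, the V walls reach 6 mm above that axis. Nothing else between the rests.
- bench_gauge (a point): Centre of the dial of a gauge fixed on a thin post beyond the far V-rest, at x = 150 mm of the bench, 150 mm above the table; the dial is 48 mm wide, its top stem reaches 204 mm up.
Things that resemble listed ones, but are neither listed nor needed, are in the scene too. Several things have the shape of the vblock; the one meant has the colours described above.

How it is judged:
By the outcome, as a careful person would: the job done as asked, in the order asked, and still so for the second after the job is handed in, with the robot touching nothing.
It also fails if it takes over 51 s, if anything falls off the work surface, if the arm or the gripper's body presses on something with over 40 N, if the wrist force passes 120 N, or if a joint passes its speed limit or range.

ROBOT

A 7-joint arm with a two-finger parallel gripper is mounted at the origin on the work surface. World frame = base frame: x ahead of the robot, y to its left, z up, the work surface at z = 0. Lengths are in m, angles in rad, forces in N, time in s.
With the tool pointing down it reaches from about 0.4 to 0.875 m from the base axis. Payload 19.3 kg.
Tool frame: the origin (TCP) lies on the centre line of the jaws, within the pads' length; the fingertips stand ctrl.finger_overhang ahead of it and the grasp point (between the pads) lies 2 mm behind it (ctrl.finger_overhang is the distance from the TCP to the fingertips, in m); x points along the fingers, y is the direction in which the jaws open and shut, and the axes are right-handed (so a half turn about x gives the same grasp; the last joint's range is limited). The gripper opens to 85 mm and grips with 20 to 120 N. Pads are 22 mm wide; open, the fingers measure 114 mm over their backs; the gripper's body (76 mm by 85 mm) begins 54 mm behind the grasp point. The pads swing forward as they close: fully open they stand 13 mm farther back than shut.
Start: joints at [1.068, 0.521, -0.036, 1.599, 0.021, 1.021, -0.113], TCP at [0.262, -0.567, 0.248] pointing down, gripper open.
Joint ranges: [-2.91, 2.91], [-0.3, 2.13], [-1.5, 1.42], [0.17, 2.43], [-1.26, 4.41], [0.16, 1.93], [-2.52, 2.52]. Speed limits (rad/s): [1.89, 1.89, 2.39, 2.39, 3.01, 3.01, 3.01].

INTERFACE

Orientations are given as a rotation vector (axis times angle).
In Python, from station import ctrl gives the robot as it stands.
- The arm moves only by the tool jog_arm, never from a script. Its argument "moves" is a list of rows, each an object of numbers: "hand": the gripper command: -1 is fully open, 1 is shut, values between are in proportion; "x", "y", "z": the shift along the tool's x, y, z in cm; "yaw": the turn about the tool's x in degrees. A call has 1 to 12 rows; each row is the pose to reach, as a shift and turn from the pose measured when the call began, along the tool's axes at that moment; what a row does not reach only later rows make up. A row lasts 1/8 s, in which the tool goes at most 62.5 mm and 10.7 degrees, less where a joint would pass 70% of its speed; a pose out of reach is approached as far as the arm can. A call with a gripper value outside its range is refused whole. The fingers move at their own pace and stop on an object; "force" is the grip in N (left out, the last holds). Time passes only in rows, so rows that repeat a pose let the fingers close. It gives the time, the measured TCP pose, the force and the opening at its end, in the units of the state.
- ctrl.sense(): the state, without advancing time (a new reading comes with each control period).
- ctrl.capture(name): name is "side" or "top" or "wrist"; returns (picture, depth): 420x560x3 uint8, red, green, blue; 420x560 float32, m along the optical axis (not along the pixel's ray), 0 where there is no reading.
- ctrl.camera_info(name): a dict with "K" (3x3 intrinsics, pixels), "R" (3x3) and "t" (3): a world point X has camera coordinates R X + t; the wrist camera has in their place "mount" (4x4, takes a point from camera to tool coordinates, whose origin is the TCP and whose axes are the tool frame's). Camera axes: x right, y down, z forward; pixel columns grow to the right and rows downward; lengths in m; the calibration is good to about 2 mm. A picture is of the moment at which its call begins: read the wrist's pose just before it. camera_info takes no time and is no camera call.
- ctrl.finish_job(): hands the job in, once; it reports no verdict.
Trained networks look in the newest picture that a camera, given by its name, has taken for a name from the list of things; names that differ only in an ending like _2 or _b are one class to them, and where a whole thing is asked for, a point or a joint stands for the part that bears it (a point fixed in the world has none). Each returns a list of dicts, best first, with "conf" (0 to 1); they miss things now and then, are a little off and sometimes report something else, mostly with a low value. They report only what shows in the picture. A call takes as long as a camera call. They do not tell look-alikes from the thing itself.
- ctrl.search_frame(label, camera): "point" ([column, row] as shares, 0 to 1, of the picture: columns of its width, rows of its height, amid what is visible of it).
- ctrl.silhouettes(label, camera): "mask" (420x560 bool, what is visible of it) and "point" ([column, row] as shares, 0 to 1, of the picture: columns of its width, rows of its height, amid what is visible of it).
- ctrl.mark_of(label, camera): "point" ([column, row] as shares, 0 to 1, of the picture: columns of its width, rows of its height: a listed point, or the origin of a listed thing).
The state is a dict: "time_s": time; "q": joint angles; "joint_vel": joint speeds; "tau": joint torques, N m; "tool_pos": TCP position; "ee_rot": TCP orientation; "ft_force": force on the tool from outside, world axes, zero at the start; "torque": the same for the moment, N m; "finger_gap": opening from 0.0 (shut) to 1.0 (fully open).
Only numpy, scipy, OpenCV 4.12 (cv2) and the standard library are available. Lean on these libraries where they do the work, as an engineer would, in place of code of your own. Each camera call takes 0.05 s, during which the arm holds its last target. There are 200 camera calls.

## Working session

There is one attempt and no reset: what is moved stays moved. The work goes in short steps, Python scripts to look and compute and a tool call to move; the robot and the scene stay as the last step left them, time stands still between calls to the robot, and variables do not carry over. Pictures are saved under pics/ and viewed, about 8 in all and at most 12, crops included, and the job is handed in when it is done.

Besides the shell and the picture viewer there is one more tool, called after "Emit:" as a command line: name --argument value ..., lists and objects as JSON in quotes. jog_arm: Moves the arm, as the interface text tells. Its arguments: {"type":"object","properties":{"moves":{"type":"array","items":{"type":"object","properties":{"hand":{"type":"number"},"x":{"type":"number"},"y":{"type":"number"},"z":{"type":"number"},"yaw":{"type":"number"}}}},"force":{"type":"number"}},"required":["moves"]}

```bash
ls; mkdir -p pics; python3 - <<'E'
from station import ctrl
import cv2,numpy as np
s=ctrl.sense();print(s)
print(ctrl.finger_overhang)
for n in("side","top"):
    p,d=ctrl.capture(n);np.savez(f"pics/{n}0.npz",p=p,d=d)
    cv2.imwrite(f"pics/{n}0.png",p[:,:,::-1])
    print(n,ctrl.camera_info(n))
    for l in("long_bar","stand","vblock","vee","vee_upper","bench","bench_gauge","short_bar_a_mid","long_bar_mid"):
        print(l,[(np.round(np.array(r["point"])*[560,420],1),round(r["conf"],2)) for r in ctrl.mark_of(l,n)])
print(ctrl.camera_info("wrist"))
E
```

```text
pics
{'time_s': 0.0, 'q': array([ 1.06776802,  0.52201739, -0.03631018,  1.60004235,  0.02120935,
        1.02110642, -0.11280456]), 'joint_vel': array([ 1.27297817e-03, -6.16201490e-04, -1.28982777e-03,  1.34697290e-03,
        2.24212998e-04,  4.85708780e-04, -5.08278588e-05]), 'tau': array([-4.36147557e-04, -9.27111769e+01,  1.97946690e+00, -3.69927013e+01,
        1.77084259e-02,  8.13615101e-03, -8.25269376e-05]), 'tool_pos': array([ 0.26196129, -0.56707582,  0.24771152]), 'ee_rot': array([ 1.9821675 ,  0.43699923, -1.98288756]), 'ft_force': array([-0.15971668, -0.39509294, -0.41850657]), 'torque': array([ 0.01831852, -0.06621865, -0.02313226]), 'finger_gap': 1.000457463972705}
0.017
side {'K': array([[524.86785863,   0.        , 283.78918079],
       [  0.        , 524.86785863, 206.75824908],
       [  0.        ,   0.        ,   1.        ]]), 'R': array([[-0.83895857, -0.54419446,  0.00095334],
       [-0.42152312,  0.64873205, -0.63361265],
       [ 0.34419003, -0.53197661, -0.77364986]]), 't': array([0.35034163, 0.33558877, 1.18226363])}
long_bar [(array([308. , 191.1]), 0
[... 1534 characters left out ...]
6.7]), 0.56)]
bench [(array([128.9, 199.7]), 0.65)]
bench_gauge [(array([115.3, 134.2]), 0.85)]
short_bar_a_mid [(array([348.2, 202. ]), 0.41)]
long_bar_mid [(array([330.9, 205. ]), 0.41)]
{'K': array([[299.3468572 ,   0.        , 283.80062383],
       [  0.        , 299.3468572 , 210.49148647],
       [  0.        ,   0.        ,   1.        ]]), 'mount': array([[ 1.28666770e-03, -3.00055193e-01,  9.53920974e-01,
        -1.25322109e-01],
       [ 9.99998829e-01, -4.03760481e-04, -1.47582102e-03,
        -6.33175368e-04],
       [ 8.27983353e-04,  9.53921757e-01,  3.00054322e-01,
        -7.71915245e-02],
       [ 0.00000000e+00,  0.00000000e+00,  0.00000000e+00,
         1.00000000e+00]])}
```

```bash
python3 - <<'E'
import cv2,numpy as np
a=cv2.imread("pics/side0.png");b=cv2.imread("pics/top0.png")
c=cv2.resize(b[90:330,60:480],None,fx=1.9,fy=1.9,interpolation=cv2.INTER_CUBIC)
cv2.imwrite("pics/topc.png",c)
cv2.imwrite("pics/sidec.png",cv2.resize(a,(800,600)))
E
```

```text
(no output)
```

View pics/topc.png

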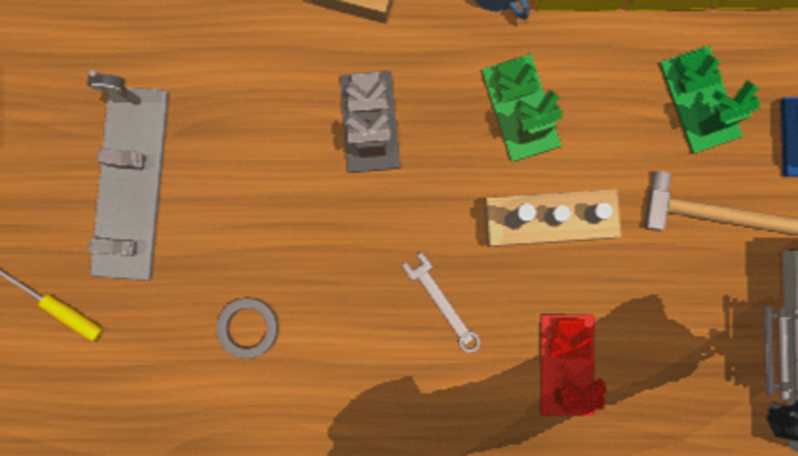

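View pics/sidec.png

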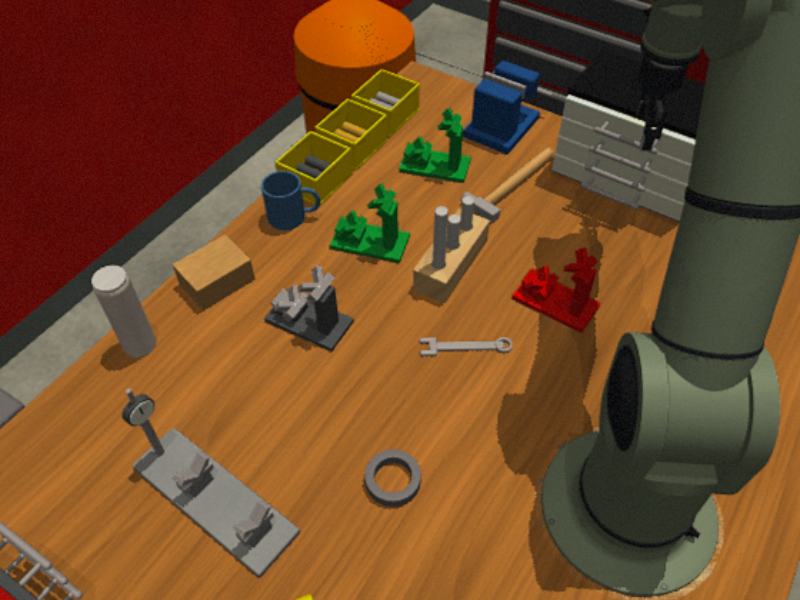

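The long bar is the tallest one, in the stock block hole nearest the bench: top crop (526,212), side view (440,212).

V-block candidates:
- Dark/grey steel at top crop (367,122).
- Green at (520,105) and (705,98).
- Red at (568,365).
- Blue at the right edge.

Only the grey steel one lies between stock block and bench and has steel colours, and this enlarged crop confirms it. Next I measure from the depth images.

```bash
cat > h.py <<'E'
import numpy as np,cv2
from station import ctrl
from scipy.spatial.transform import Rotation as R
def cloud(n,d,T=None):
    c=ctrl.camera_info(n);K=c["K"];v,u=np.mgrid[:420,:560]
    P=np.stack([(u-K[0,2])/K[0,0]*d,(v-K[1,2])/K[1,1]*d,d],-1)
    if n=="wrist":
        P=P@c["mount"][:3,:3].T+c["mount"][:3,3]
        W=P@R.from_rotvec(T["ee_rot"]).as_matrix().T+T["tool_pos"]
    else: W=(P-c["t"])@c["R"]
    W[d<=0]=np.nan
    return W
def rect(W,cx,cy,r,z0,z1):
    m=(np.hypot(W[...,0]-cx,W[...,1]-cy)<r)&(W[...,2]>z0)&(W[...,2]<z1)
    p=W[m]; 
    if len(p)<20: return len(p)
    (c,s,a)=cv2.minAreaRect((p[:,:2]*1000).astype(np.float32))
    return len(p),np.round(c,1),np.round(s,1),round(a,1),np.round(np.median(p[:,2])*1000,1)
E
python3 - <<'E'
from h import *
for n in("top","side"):
    f=np.load(f"pics/{n}0.npz");W=cloud(n,f["d"])
    globals()[n]=W
px=lambda W,u,v:np.round(W[int(v),int(u)],3)
print("bar top",px(top,336.8,201.6),"bench",px(top,129,185),"vb",px(top,253,154))
for k in ((336.8,201.6),(355,203),(376,201)): print(px(top,*k))
b=px(top,336.8,201.6)
for n,W in(("top",top),("side",side)):
    print(n)
    print("stand",rect(W,*px(top,355,208)[:2],.13,.052,.068))
    print("bench",rect(W,*px(top,129,185)[:2],.19,.008,.02))
    print("vbase",rect(W,*px(top,253,154)[:2],.13,.007,.018))
    print("vtop",rect(W,*px(top,253,154)[:2],.13,.05,.2))
    print("barTop",rect(W,*b[:2],.03,.19,.21),"barbody",rect(W,*b[:2],.03,.12,.21),[ (z,np.round(np.nanmedian(W[(np.hypot(W[...,0]-b[0],W[...,1]-b[1])<.03)&(abs(W[...,2]-z)<.01)],0),4)) for z in(.1,.14,.18)])
    g=px(top,129,185);m=(np.hypot(W[...,0]-g[0],W[...,1]-g[1])<.2)&(W[...,2]>.05)&(W[...,2]<.09)
    for x0,x1 in((-.3,-.0),(0,.3)):
        q=W[m&(W[...,0]-g[0]>x0)&(W[...,0]-g[0]<x1)];print("rest",len(q),q.min(0).round(3),q.max(0).round(3))
    m=(np.hypot(W[...,0]-g[0],W[...,1]-g[1])<.25)&(W[...,2]>.12)&(W[...,2]<.25);print("gauge",W[m].mean(0),W[m].max(0))
E
```

```text
bar top [ 0.494 -0.229  0.201] bench [0.558 0.338 0.013] vb [ 0.646 -0.018  0.013]
[ 0.494 -0.229  0.201]
[ 0.494 -0.289  0.129]
[ 0.499 -0.344  0.13 ]
top
stand (1374, array([ 497.1, -289.5]), array([ 70.4, 190.9]), 3.5, np.float64(59.5))
bench (2602, array([552. , 333.1]), array([307. , 217.3]), 20.3, np.float64(12.8))
vbase (598, array([640.4, -30.4]), array([199.6, 234.7]), 9.3, np.float64(11.4))
vtop (425, array([644.5, -20.8]), array([103.4,  57.3]), 4.8, np.float64(127.5))
barTop (75, array([ 492.6, -230.8]), array([21. , 21.6]), 45.6, np.float64(199.4)) barbody (111, array([ 492.9, -230.2]), array([22.4, 21.7]), 48.4, np.float64(197.9)) [(0.1, array([ 0.4882, -0.2209,  0.0964])), (0.14, array([ 0.4878, -0.221 ,  0.1382])), (0.18, array([ 0.4893, -0.2222,  0.1823]))]
rest 171 [0.447 0.322 0.051] [0.469 0.381 0.084]
rest 209 [0.575 0.311 0.05 ] [0.687 0.371 0.088]
gauge [0.65287432 0.43961255 0.1649239 ] [0.68631784 0.58260806 0.20518956]
side
stand (903, array([ 497.7, -289.2]), array([ 73.2, 196.8]), 3.3, np.float64(61.0))
bench (3862, array([559.5, 269.5]), array([238.4, 309.9]), 85.3, np.float64(14.5))
vbase (778, array([638.5, -30.6]), array([203.1, 251.2]), 51.1, np.float64(12.7))
vtop (673, array([645.7, -20.9]), array([108.2,  61.5]), 4.0, np.float64(113.2))
barTop (78, array([ 494.2, -229.5]), array([22.9, 24.7]), 61.6, np.float64(199.8)) barbody (246, array([ 493.9, -230.6]), array([23.5, 30.3]), 23.3, np.float64(170.5)) [(0.1, array([ 0.4898, -0.2239,  0.1005])), (0.14, array([ 0.4904, -0.2226,  0.1405])), (0.18, array([ 0.4891, -0.223 ,  0.1789]))]
rest 381 [0.445 0.323 0.05 ] [0.471 0.381 0.083]
rest 420 [0.574 0.313 0.05 ] [0.684 0.372 0.09 ]
gauge [0.65473748 0.42600309 0.16387982] [0.68869899 0.58255736 0.20555151]
```

```bash
cat >> h.py <<'E'
def comp(W,seed,z0,z1,top=None):
    """largest component of points in height band near seed -> xy rect (mm), trimmed"""
    m=((np.hypot(W[...,0]-seed[0],W[...,1]-seed[1])<.2)&(W[...,2]>z0)&(W[...,2]<z1)).astype(np.uint8)
    m=cv2.morphologyEx(m,cv2.MORPH_OPEN,np.ones((3,3),np.uint8))
    k,l,st,c=cv2.connectedComponentsWithStats(m,connectivity=4)
    i=1+st[1:,4].argmax();p=W[l==i]
    c,s,a=cv2.minAreaRect((p[:,:2]*1000).astype(np.float32))
    return p,np.round(c,1),np.round(s,1),round(a,2)
E
python3 - <<'E'
from h import *
s=ctrl.sense();print(R.from_rotvec(s["ee_rot"]).as_matrix().round(3))
for n in("top","side"):
    f=np.load(f"pics/{n}0.npz");W=cloud(n,f["d"])
    for nm,sd,r in(("bench",(.558,.338),.0065),("vb",(.646,-.018),.006)):
        p,*o=comp(W,sd,r,.3);print(n,nm,len(p),o)
    p,_,_,_=comp(W,(.646,-.018),.006,.3)
    # upper saddle highest, y symmetric centres
    for a,b in((.03,.055),(.055,.09),(.11,.135),(.135,.155),(.155,.2)):
        q=p[(p[:,2]>a)&(p[:,2]<b)];
        if len(q)>5: print(a,b,len(q),q.min(0).round(3),q.max(0).round(3),np.round(cv2.minAreaRect((q[:,:2]*1000).astype(np.float32))[0],1),cv2.minAreaRect((q[:,:2]*1000).astype(np.float32))[1:])
    for x0,x1 in((.44,.475),(.57,.61)):
        q=W[(abs(W[...,1]-.345)<.06)&(W[...,0]>x0)&(W[...,0]<x1)&(W[...,2]>.055)&(W[...,2]<.09)]
        c,sz,a=cv2.minAreaRect((q[:,:2]*1000).astype(np.float32));print("rest",np.round(c,1),np.round(sz,1),a)
E
```

```text
[[-0.     0.419 -0.908]
 [ 0.    -0.908 -0.419]
 [-1.    -0.    -0.   ]]
top bench 3282 [array([557. , 343.6]), array([ 92.2, 289.8]), 85.25]
top vb 1358 [array([648.5, -20.1]), array([150.4,  79.7]), 4.88]
0.03 0.055 359 [ 0.592 -0.047  0.03 ] [0.718 0.012 0.055] [655.8 -19.6] ((125.75566864013672, 57.232269287109375), 4.506570816040039)
0.055 0.09 39 [ 0.592 -0.045  0.055] [0.694 0.008 0.087] [642.5 -20. ] ((100.91304016113281, 52.9476203918457), 2.053719997406006)
0.11 0.135 241 [ 0.593 -0.051  0.11 ] [0.643 0.006 0.135] [616.7 -23. ] ((47.65317153930664, 57.80828857421875), 6.356704235076904)
0.135 0.155 90 [ 0.61  -0.049  0.135] [0.639 0.006 0.148] [624.2 -21.9] ((27.716646194458008, 54.9511833190918), 2.5074596405029297)
rest [457.3 351.4] [58.3 19.3] 85.06938934326172
rest [586.3 341.1] [59.4 20.2] 85.10095977783203
side bench 5408 [array([557.6, 342.9]), array([ 92.4, 293.9]), 85.26]
side vb 1892 [array([648. , -18.4]), array([151.7,  82.1]), 5.5]
0.03 0.055 403 [ 0.592 -0.045  0.03 ] [0.721 0.013 0.055] [656.2 -16.9] ((128.4237518310547, 58.436527252197266), 2.624133825302124)
0.055 0.09 161 [ 0.59  -0.046  0.055] [0.696 0.013 0.09 ] [642.6 -23.6] ((99.1268081665039, 58.91996765136719), 8.666888236999512)
0.11 0.135 271 [ 0.592 -0.054  0.11 ] [0.64  0.007 0.135] [616.2 -23.2] ((47.537498474121094, 61.21958541870117), 1.4977391958236694)
0.135 0.155 95 [ 0.611 -0.048  0.135] [0.64  0.008 0.149] [625.2 -19.9] ((28.456281661987305, 54.86958312988281), 2.9360196590423584)
rest [457.4 352.5] [57.9 23.9] 84.64349365234375
rest [586.5 341.8] [58.7 23.2] 86.34278106689453
```

Emit:
jog_arm --moves '[{"y": -5, "z": -8, "yaw": 6, "hand": -1}, {"y": -8, "z": -13, "yaw": 12, "hand": -1}, {"y": -11, "z": -18.5, "yaw": 20, "hand": -1}, {"y": -14, "z": -23.5, "yaw": 20, "hand": -1}, {"y": -17, "z": -29, "yaw": 20, "hand": -1}, {"y": -20, "z": -34, "yaw": 20, "hand": -1}, {"y": -20.9, "z": -35.1, "yaw": 20, "hand": -1}, {"y": -20.9, "z": -35.1, "yaw": 20, "hand": -1}, {"y": -20.9, "z": -35.1, "yaw": 20, "hand": -1}]'

```text
$.moves[0]: bad value
```

```bash
python3 - <<'E'
from h import *
s=ctrl.sense();p,d=ctrl.capture("wrist");W=cloud("wrist",d,s)
print(s["time_s"],s["tool_pos"].round(4),R.from_rotvec(s["ee_rot"]).as_matrix().round(3).tolist(),s["q"].round(2))
q=W[(abs(W[...,0]-.493)<.03)&(abs(W[...,1]+.23)<.03)]
for a,b in((.19,.21),(.13,.18),(.07,.12)):
    z=q[(q[:,2]>a)&(q[:,2]<b)];print(a,len(z),z.min(0).round(4) if len(z) else "",z.max(0).round(4) if len(z) else "")
cv2.imwrite("pics/w1.png",p[:,:,::-1])
E
```

```text
1.0 [ 0.2621 -0.5674  0.2483] [[-0.0, 0.419, -0.908], [0.0, -0.908, -0.419], [-1.0, -0.0, -0.0]] [ 1.07  0.52 -0.04  1.6   0.02  1.02 -0.11]
0.19 0  
0.13 0  
0.07 0
```

Emit:
jog_arm --moves '[{"x": 0, "y": -3, "z": -5, "yaw": 5, "hand": -1}, {"x": 0, "y": -6, "z": -10, "yaw": 10, "hand": -1}, {"x": 0, "y": -9, "z": -15, "yaw": 15, "hand": -1}, {"x": 0, "y": -12, "z": -20, "yaw": 20, "hand": -1}, {"x": 0, "y": -15, "z": -25, "yaw": 20, "hand": -1}, {"x": 0, "y": -18, "z": -30, "yaw": 20, "hand": -1}, {"x": 0, "y": -20.9, "z": -35.1, "yaw": 20, "hand": -1}, {"x": 0, "y": -20.9, "z": -35.1, "yaw": 20, "hand": -1}, {"x": 0, "y": -20.9, "z": -35.1, "yaw": 20, "hand": -1}]'

```text
time_s: 2.17
tool_pos: [0.4929, -0.2307, 0.2483]
ee_rot: [2.178, 0.091, -2.179]
ft_force: [-0.4, -1.0, -0.4]
finger_gap: 1.0
```

```bash
python3 - <<'E'
from h import *
s=ctrl.sense();p,d=ctrl.capture("wrist");W=cloud("wrist",d,s)
print(R.from_rotvec(s["ee_rot"]).as_matrix().round(3).tolist(),s["q"].round(2))
q=W[(abs(W[...,0]-.493)<.03)&(abs(W[...,1]+.23)<.03)]
for a,b in((.19,.21),(.13,.18),(.07,.12)):
    z=q[(q[:,2]>a)&(q[:,2]<b)];print(a,len(z),z.min(0).round(4) if len(z) else "",z.max(0).round(4) if len(z) else "")
cv2.imwrite("pics/w1.png",p[:,:,::-1])
E
```

```text
[[-0.0, 0.084, -0.996], [-0.0, -0.996, -0.084], [-1.0, 0.0, 0.0]] [ 0.37  0.39 -0.06  1.81  0.03  0.94 -1.18]
0.19 1139 [ 0.4817 -0.242   0.19  ] [ 0.5053 -0.2185  0.2015]
0.13 537 [ 0.4924 -0.2421  0.1301] [ 0.5052 -0.2183  0.1799]
0.07 271 [ 0.4923 -0.2421  0.07  ] [ 0.5051 -0.2183  0.1198]
```

View pics/w1.png

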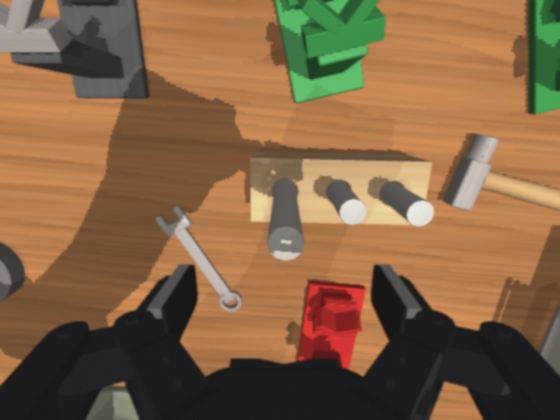

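Emit:
jog_arm --moves '[{"x": 3, "y": 0, "z": 0, "yaw": 0, "hand": -1}, {"x": 6, "y": 0, "z": 0, "yaw": 0, "hand": -1}, {"x": 7.3, "y": 0, "z": 0, "yaw": 0, "hand": -1}, {"x": 7.3, "y": 0, "z": 0, "yaw": 0, "hand": -1}, {"x": 7.3, "y": 0, "z": 0, "yaw": 0, "hand": 1}, {"x": 7.3, "y": 0, "z": 0, "yaw": 0, "hand": 1}, {"x": 7.3, "y": 0, "z": 0, "yaw": 0, "hand": 1}, {"x": 7.3, "y": 0, "z": 0, "yaw": 0, "hand": 1}, {"x": 7.3, "y": 0, "z": 0, "yaw": 0, "hand": 1}, {"x": 7.3, "y": 0, "z": 0, "yaw": 0, "hand": 1}]' --force 40

```text
time_s: 3.48
tool_pos: [0.4929, -0.2314, 0.1758]
ee_rot: [2.179, 0.089, -2.178]
ft_force: [-0.2, -0.5, 5.6]
finger_gap: 0.269
```

Emit:
jog_arm --moves '[{"x": -1.5, "y": 0, "z": 0, "yaw": 0, "hand": 1}, {"x": -4, "y": 0, "z": 0, "yaw": 0, "hand": 1}, {"x": -7, "y": 0, "z": 0, "yaw": 0, "hand": 1}, {"x": -10, "y": 0, "z": 0, "yaw": 0, "hand": 1}, {"x": -13, "y": 0, "z": 0, "yaw": 0, "hand": 1}, {"x": -16, "y": 0, "z": 0, "yaw": 0, "hand": 1}, {"x": -16, "y": 0, "z": 0, "yaw": 0, "hand": 1}, {"x": -16, "y": 0, "z": 0, "yaw": 0, "hand": 1}]'

```text
time_s: 4.47
tool_pos: [0.4924, -0.2312, 0.3356]
ee_rot: [2.179, 0.09, -2.179]
ft_force: [-0.0, 0.7, -2.5]
finger_gap: 0.27
```

Emit:
jog_arm --moves '[{"x": 0, "y": -1.2, "z": -1.5, "yaw": 0, "hand": 1}, {"x": 0, "y": -4, "z": -5, "yaw": 0, "hand": 1}, {"x": 0, "y": -7.4, "z": -9, "yaw": 0, "hand": 1}, {"x": 0, "y": -10.8, "z": -13, "yaw": 0, "hand": 1}, {"x": 0, "y": -14.2, "z": -17, "yaw": 0, "hand": 1}, {"x": 0, "y": -17.4, "z": -21, "yaw": 0, "hand": 1}, {"x": 0, "y": -19, "z": -23, "yaw": 0, "hand": 1}, {"x": 0, "y": -19.8, "z": -23.7, "yaw": 0, "hand": 1}, {"x": 0, "y": -19.8, "z": -23.7, "yaw": 0, "hand": 1}, {"x": 0, "y": -19.8, "z": -23.7, "yaw": 0, "hand": 1}]'

```text
time_s: 5.72
tool_pos: [0.7118, -0.0153, 0.3356]
ee_rot: [2.179, 0.088, -2.179]
ft_force: [-0.1, -0.2, -2.0]
finger_gap: 0.27
```

```bash
python3 - <<'E'
from h import *
s=ctrl.sense();print(s["tool_pos"].round(4),s["q"].round(2))
bt=None
for n in("wrist","side"):
    p,d=ctrl.capture(n);W=cloud(n,d,s);np.savez(f"pics/{n}2.npz",p=p,d=d)
    cv2.imwrite(f"pics/{n}2.png",p[:,:,::-1])
    # vblock profile in plane: coordinates along u (5deg) and across
    u=np.array([np.cos(np.radians(5)),np.sin(np.radians(5))]);v=np.array([-u[1],u[0]])
    D=W[...,:2]-np.array([.7010,-.0147]);a=D@u;b=D@v
    m=(abs(a)<.2)&(abs(b)<.05)
    for z0 in np.arange(.035,.15,.01):
        k=m&(abs(W[...,2]-z0)<.005)&(a<.1)
        if k.sum()>8: print(n,round(z0,3),k.sum(),"a",np.percentile(a[k],[1,50,99]).round(4),"b",np.percentile(b[k],[1,99]).round(4))
    k=(np.hypot(W[...,0]-s["tool_pos"][0],W[...,1]-s["tool_pos"][1])<.03)&(W[...,2]>.16)&(W[...,2]<.3)
    q=W[k];
    if len(q)>10: print("bar",len(q),q.min(0).round(4),q.max(0).round(4))
    for l in("vee","vee_upper"):
        print(l,[(np.round(np.array(r["point"])*[560,420]),round(r["conf"],2)) for r in ctrl.mark_of(l,n)])
E
```

```text
[ 0.7118 -0.0153  0.3356] [-0.    0.61 -0.1   1.22  0.06  1.32 -1.59]
wrist 0.035 454 a [-0.0389  0.0028  0.016 ] b [-0.0276  0.0288]
wrist 0.045 286 a [-0.0349 -0.0067  0.0264] b [-0.0288  0.0291]
wrist 0.055 171 a [-0.0201 -0.0113  0.0998] b [-0.037   0.0287]
wrist 0.125 23 a [-0.0668 -0.0631 -0.0596] b [-0.0284  0.0289]
wrist 0.135 48 a [-0.0691 -0.0654 -0.0597] b [-0.0275  0.0298]
bar 1427 [ 0.7114 -0.0261  0.1701] [ 0.7244 -0.0022  0.2998]
vee [(array([434., 180.]), 0.84), (array([285., 176.]), 0.71)]
vee_upper [(array([484., 264.]), 0.68)]
side 0.035 180 a [-0.1079 -0.0217  0.0991] b [-0.035   0.0287]
side 0.045 188 a [-0.1077 -0.027   0.0985] b [-0.0323  0.0288]
side 0.055 102 a [-0.1083 -0.019   0.0988] b [-0.0321  0.0264]
side 0.065 38 a [-0.1079 -0.1046  0.0977] b [-0.0352  0.0217]
side 0.075 40 a [-0.1087 -0.1056 -0.0868] b [-0.0178  0.0206]
side 0.085 38 a [-0.1087 -0.1056 -0.0869] b [-0.0188  0.02  ]
side 0.095 37 a [-0.1083 -0.1055 -0.0876] b [-0.0201  0.0204]
side 0.105 46 a [-0.1091 -0.1054 -0.0905] b [-0.02    0.0211]
side 0.115 75 a [-0.1086 -0.1004 -0.0767] b [-0.0193  0.0297]
side 0.125 102 a [-0.1016 -0.0949 -0.0608] b [-0.0278  0.0295]
side 0.135 150 a [-0.0991 -0.0862 -0.0608] b [-0.0281  0.0297]
side 0.145 42 a [-0.0857 -0.0757 -0.067 ] b [-0.0277  0.0288]
bar 379 [ 0.6988 -0.0245  0.1695] [ 0.7206 -0.0016  0.2997]
vee [(array([374., 194.]), 0.94), (array([197., 209.]), 0.73), (array([240., 160.]), 0.72), (array([287., 103.]), 0.66)]
vee_upper [(array([405., 179.]), 0.89), (array([215., 193.]), 0.83), (array([314.,  81.]), 0.83), (array([269., 136.]), 0.63)]
```

Emit:
jog_arm --moves '[{"x": 2, "y": -0.1, "z": 0.3, "yaw": 0, "hand": 1}, {"x": 5, "y": -0.1, "z": 0.6, "yaw": 0, "hand": 1}, {"x": 8, "y": -0.1, "z": 0.6, "yaw": 0, "hand": 1}, {"x": 10.5, "y": -0.1, "z": 0.6, "yaw": 0, "hand": 1}, {"x": 11.8, "y": -0.1, "z": 0.6, "yaw": 0, "hand": 1}, {"x": 12.3, "y": -0.1, "z": 0.6, "yaw": 0, "hand": 1}, {"x": 12.5, "y": -0.1, "z": 0.6, "yaw": 0, "hand": 1}, {"x": 12.5, "y": -0.1, "z": 0.6, "yaw": 0, "hand": 1}]' --force 25

```text
time_s: 7.02
tool_pos: [0.7064, -0.0142, 0.2115]
ee_rot: [2.181, 0.089, -2.178]
ft_force: [-0.8, -0.1, -2.2]
finger_gap: 0.268
```

Emit:
jog_arm --moves '[{"x": 0.2, "y": 0, "z": 0.8, "yaw": 0, "hand": 1}, {"x": 0.3, "y": 0, "z": 1.6, "yaw": 0, "hand": 1}, {"x": 0.5, "y": 0, "z": 2.4, "yaw": 0, "hand": 1}, {"x": 0.6, "y": 0, "z": 3.1, "yaw": 0, "hand": 1}, {"x": 0.8, "y": 0, "z": 3.9, "yaw": 0, "hand": 1}, {"x": 1.0, "y": 0, "z": 4.6, "yaw": 0, "hand": 1}, {"x": 1.3, "y": 0, "z": 5.3, "yaw": 0, "hand": 1}, {"x": 1.6, "y": 0, "z": 6.0, "yaw": 0, "hand": 1}, {"x": 1.6, "y": 0, "z": 6.0, "yaw": 0, "hand": 1}]'

```text
time_s: 8.15
tool_pos: [0.6459, -0.0192, 0.1949]
ee_rot: [2.179, 0.089, -2.179]
ft_force: [1.2, -1.7, -2.3]
finger_gap: 0.273
```

```bash
python3 - <<'E'
from h import *
s=ctrl.sense();print(s["tool_pos"].round(4),s["ft_force"].round(1))
p,d=ctrl.capture("side");cv2.imwrite("pics/side3.png",cv2.resize(p[130:290,130:340,::-1],None,fx=3.5,fy=3.5,interpolation=cv2.INTER_CUBIC))
E
```

```text
[ 0.6459 -0.0192  0.1949] [ 1.2 -1.7 -2.3]
```

View pics/side3.png

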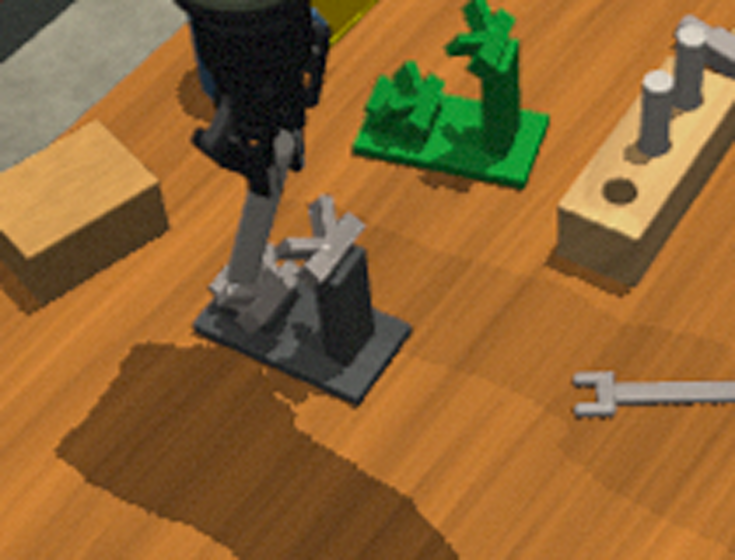

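Emit:
jog_arm --moves '[{"x": 0.25, "y": 0, "z": 0.7, "yaw": 0, "hand": 1}, {"x": 0.55, "y": 0, "z": 1.4, "yaw": 0, "hand": 1}, {"x": 0.95, "y": 0, "z": 2.1, "yaw": 0, "hand": 1}, {"x": 1.35, "y": 0, "z": 2.8, "yaw": 0, "hand": 1}, {"x": 1.7, "y": 0, "z": 3.3, "yaw": 0, "hand": 1}, {"x": 2.0, "y": 0, "z": 3.7, "yaw": 0, "hand": 1}, {"x": 2.35, "y": 0, "z": 4.1, "yaw": 0, "hand": 1}, {"x": 2.5, "y": 0, "z": 4.1, "yaw": 0, "hand": 1}, {"x": 2.5, "y": 0, "z": 4.1, "yaw": 0, "hand": 1}]'

```text
time_s: 9.32
tool_pos: [0.6055, -0.0226, 0.1698]
ee_rot: [2.179, 0.089, -2.179]
ft_force: [2.5, -1.3, -0.7]
finger_gap: 0.268
```

```bash
cat >> h.py <<'E'
O=np.array([.7010,-.0147,.034]);u=np.array([np.cos(np.radians(5)),np.sin(np.radians(5)),0]);yv=np.array([-u[1],u[0],0])
S,C=np.sin(np.radians(35)),np.cos(np.radians(35))
vz=-S*u+C*np.array([0,0,1]);vx=C*u+S*np.array([0,0,1])
def vee(W): D=W-O; return np.stack([D@vx,D@yv,D@vz],-1)
def barprof(W):
    Q=vee(W)
    for s0 in list(range(35,112,12))+[140,150,160,170,180,188,191,194]:
        k=(abs(Q[...,2]-s0/1e3)<.004)&(abs(Q[...,1])<.02)&(abs(Q[...,0])<.03)
        if k.sum()>5:
            q=Q[k]; A=np.c_[2*q[:,:2],np.ones(len(q))]; r=np.linalg.lstsq(A,(q[:,:2]**2).sum(1),rcond=None)[0]
            print(s0,k.sum(),"vx max",round(np.percentile(q[:,0],98)*1e3,1),"y",(np.percentile(q[:,1],[2,98])*1e3).round(1),"circ",(r[:2]*1e3).round(1),round(float(np.sqrt(r[2]+r[0]**2+r[1]**2)*1e3),1))
E
python3 - <<'E'
from h import *
s=ctrl.sense();print(s["tool_pos"].round(4),s["ft_force"].round(1),(vee(s["tool_pos"])*1e3).round(1))
for n in("side","top"):
    p,d=ctrl.capture(n);print(n);barprof(cloud(n,d))
    if n=="side":cv2.imwrite("pics/side4.png",cv2.resize(p[130:290,130:340,::-1],None,fx=3.5,fy=3.5,interpolation=cv2.INTER_CUBIC))
E
```

```text
[ 0.6055 -0.0226  0.1698] [ 2.5 -1.3 -0.7] [ -0.6   0.5 166.2]
side
35 18 vx max 14.3 y [-8.  11.6] circ [ -1.3 -11.3] 21.0
47 14 vx max 15.3 y [-1.2 12.1] circ [4.6 0.9] 10.0
59 12 vx max 15.3 y [-0.8 12.2] circ [5.  1.5] 10.3
71 13 vx max 14.5 y [ 2.7 11. ] circ [4.1 0. ] 10.6
83 8 vx max 15.4 y [ 4.8 12.1] circ [5.4 1.8] 9.7
95 8 vx max 16.0 y [ 1.  11.6] circ [9.7 4.5] 6.2
107 8 vx max 16.2 y [ 2.6 10.6] circ [10.4  4.6] 5.0
140 14 vx max 11.0 y [-15.5  18. ] circ [-7.9  1.6] 19.0
160 13 vx max -8.3 y [-12.3  19.7] circ [-7.9  3.2] 14.6
170 13 vx max -4.4 y [-18.2  18.5] circ [-15.    0.9] 16.4
180 14 vx max 3.2 y [-18.   19.8] circ [1.2 0.9] 16.8
188 64 vx max 25.4 y [-17.  19.] circ [15.   1.4] 15.8
191 68 vx max 26.3 y [-18.4  19.3] circ [16.5  0.9] 16.0
194 44 vx max 26.7 y [-19.1  18.8] circ [18.   0.6] 16.7
top
```

View pics/side4.png

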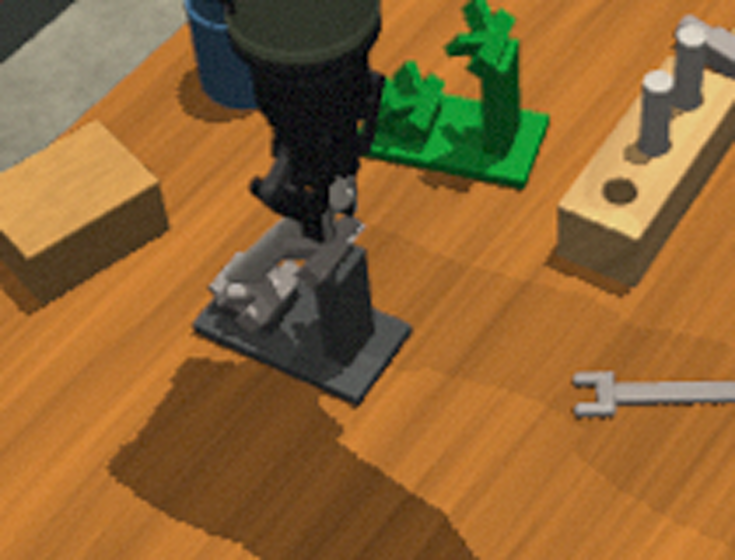

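Emit:
jog_arm --moves '[{"x": 0.1, "y": 0, "z": 0.15, "yaw": 0, "hand": 1}, {"x": 0.2, "y": 0, "z": 0.3, "yaw": 0, "hand": 1}, {"x": 0.2, "y": 0, "z": 0.3, "yaw": 0, "hand": 1}]'

```text
time_s: 9.8
tool_pos: [0.6036, -0.0229, 0.1684]
ee_rot: [2.182, 0.089, -2.176]
ft_force: [7.9, -2.5, 2.8]
finger_gap: 0.269
```

Emit:
jog_arm --moves '[{"x": 0.1, "y": 0, "z": -0.1, "yaw": 0, "hand": 1}, {"x": 0.1, "y": 0, "z": -0.1, "yaw": 0, "hand": 0.2}, {"x": 0.1, "y": 0, "z": -0.1, "yaw": 0, "hand": 0}, {"x": 0.1, "y": 0, "z": -0.1, "yaw": 0, "hand": 0}, {"x": -1, "y": 0, "z": -0.1, "yaw": 0, "hand": -0.5}, {"x": -3, "y": 0, "z": -0.1, "yaw": 0, "hand": -0.5}, {"x": -6, "y": 0, "z": -1, "yaw": 0, "hand": -0.5}, {"x": -10, "y": 0, "z": -4, "yaw": 0, "hand": -0.5}, {"x": -14, "y": 0, "z": -8, "yaw": 0, "hand": -0.5}, {"x": -14, "y": 0, "z": -8, "yaw": 0, "hand": -0.5}, {"x": -14, "y": 0, "z": -8, "yaw": 0, "hand": -0.5}]'

```text
time_s: 11.18
tool_pos: [0.6822, -0.0163, 0.3084]
ee_rot: [2.181, 0.089, -2.177]
ft_force: [-0.5, -0.6, -0.3]
finger_gap: 0.754
```

```bash
python3 - <<'E'
from h import *
s=ctrl.sense();print(s["tool_pos"].round(4),s["ft_force"].round(1),s["q"].round(2))
for n in("side","wrist","top"):
    p,d=ctrl.capture(n);print(n);barprof(cloud(n,d,s))
    cv2.imwrite(f"pics/{n}5.png",p[:,:,::-1])
a=cv2.imread("pics/side5.png")[130:290,130:340];b=cv2.imread("pics/wrist5.png")
cv2.imwrite("pics/c5.png",np.hstack([cv2.resize(a,(394,300)),cv2.resize(b,(400,300))]))
E
```

```text
[ 0.6822 -0.0163  0.3084] [-0.5 -0.6 -0.3] [ 0.    0.57 -0.11  1.36  0.07  1.22 -1.6 ]
side
35 12 vx max 13.5 y [ 4.5 11.4] circ [3.4 1. ] 10.1
47 16 vx max 14.9 y [-0.1 10.4] circ [ 3.4 -1.8] 12.2
59 13 vx max 14.0 y [ 2.9 12.5] circ [3.  0.7] 10.8
71 15 vx max 11.5 y [ 5.3 11.8] circ [2.6 3.2] 8.3
83 12 vx max 14.9 y [ 1.5 12.2] circ [3.7 1. ] 10.5
95 8 vx max 14.1 y [ 1.9 12. ] circ [10.6  6.7] 4.1
107 6 vx max 14.0 y [ 1.5 10.9] circ [3.7 0.6] 10.4
140 30 vx max 14.1 y [-12.4  16.3] circ [-6.8 -1. ] 17.2
150 17 vx max 14.0 y [-0.1 13.6] circ [3.8 2.2] 9.2
160 18 vx max 15.1 y [-1.3 11.8] circ [ 3.3 -0.2] 11.3
170 16 vx max 14.1 y [ 2.9 10.7] circ [ 3.1 -0.6] 11.2
180 19 vx max 14.4 y [ 0.8 12.2] circ [3.2 1. ] 10.1
188 66 vx max 13.9 y [-10.2  10.8] circ [3.2 0.1] 8.8
191 52 vx max 14.3 y [-9.8 10.7] circ [ 3.2 -0. ] 8.9
194 19 vx max 13.8 y [-9.6 10.7] circ [3.6 0.7] 8.6
wrist
35 89 vx max 14.2 y [-10.4  12.1] circ [2.2 0.7] 11.4
47 96 vx max 14.1 y [-10.1  11.9] circ [2.4 0.6] 11.3
59 100 vx max 14.3 y [-11.1  11.7] circ [2.1 0.6] 11.5
71 100 vx max 14.3 y [-10.8  11.5] circ [2.4 0.7] 11.3
83 119 vx max 13.9 y [-10.5  12.6] circ [2.  0.8] 11.5
95 123 vx max 14.6 y [-10.1  12.4] circ [2.4 0.8] 11.3
107 127 vx max 14.3 y [-11.1  12.1] circ [1.2 1. ] 12.2
140 157 vx max 14.5 y [-10.2  12.7] circ [2.4 0.8] 11.3
150 166 vx max 14.2 y [-10.9  12.4] circ [2.  0.7] 11.6
160 173 vx max 14.3 y [-10.6  12.3] circ [2.4 0.8] 11.3
170 187 vx max 14.4 y [-10.3  12. ] circ [2.4 0.8] 11.2
180 198 vx max 14.4 y [-11.1  11.8] circ [2.2 0.8] 11.4
188 292 vx max 14.2 y [-9.9 11.7] circ [4.4 0.7] 8.8
191 212 vx max 13.9 y [-9.8 10.9] circ [3.9 0.7] 8.4
top
```

View pics/c5.png

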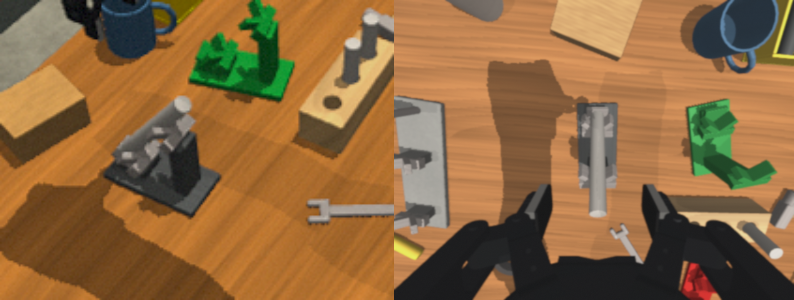

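Emit:
jog_arm --moves '[{"x": 0, "y": 0, "z": 0, "yaw": 0, "hand": 0.46}, {"x": 0, "y": 0, "z": 0, "yaw": 0, "hand": 0.46}, {"x": 0, "y": 0, "z": 0, "yaw": 0, "hand": 0.46}]'

```text
time_s: 11.7
tool_pos: [0.682, -0.0164, 0.3081]
ee_rot: [2.181, 0.088, -2.177]
ft_force: [1.2, 0.1, -0.4]
finger_gap: 0.269
```

```bash
python3 - <<'E'
from h import *
s=ctrl.sense();p,d=ctrl.capture("wrist");c=ctrl.camera_info("wrist");K=c["K"]
v,U=np.mgrid[:420,:560];P=np.stack([(U-K[0,2])/K[0,0]*d,(v-K[1,2])/K[1,1]*d,d],-1)@c["mount"][:3,:3].T+c["mount"][:3,3]
print(s["finger_gap"])
m=(d>0)&(d<.2)
for x0 in range(-100,25,6):
    k=m&(abs(P[...,0]*1e3-x0)<3)
    if k.sum()>5:
        q=P[k]*1e3; print(x0,k.sum(),"y",q[:,1].min().round(1),q[:,1].max().round(1),"|y|min",abs(q[:,1]).min().round(1),"z",q[:,2].min().round(1),q[:,2].max().round(1))
for y0 in(0,20,30):
    k=m&(abs(abs(P[...,1])*1e3-y0)<4);q=P[k]*1e3
    if len(q):print("y",y0,len(q),"z min",q[:,2].min().round(1),"x at zmin",q[q[:,2].argmin()].round(1),"xmax",q[q[:,0].argmax()].round(1))
cv2.imwrite("pics/w6.png",p[:,:,::-1])
E
```

```text
0.26915188466953033
-82 1309 y -20.7 18.9 |y|min 6.5 z -21.9 -17.6
-76 4532 y -66.8 62.8 |y|min 0.1 z -21.4 -9.1
-70 8480 y -66.0 63.8 |y|min 0.1 z -19.0 -2.4
-64 7158 y -63.5 60.8 |y|min 0.0 z -18.9 6.3
-58 6618 y -59.7 58.2 |y|min 0.0 z -18.6 12.4
-52 4034 y -56.4 54.0 |y|min 8.4 z -18.6 12.9
-46 2748 y -53.1 51.6 |y|min 10.0 z -17.5 13.0
-40 5087 y -50.2 48.1 |y|min 10.8 z -14.0 13.3
-34 2268 y -47.2 45.1 |y|min 11.3 z -14.5 12.2
-28 1257 y -44.1 41.3 |y|min 11.9 z -14.6 12.0
-22 818 y -30.2 31.2 |y|min 10.3 z -13.3 10.7
-16 405 y -25.9 23.9 |y|min 10.3 z -12.0 10.8
-10 530 y -26.1 24.1 |y|min 10.2 z -12.2 11.1
-4 452 y -26.2 23.9 |y|min 10.3 z -11.9 10.8
2 415 y -26.5 24.0 |y|min 10.3 z -11.9 10.9
8 340 y -26.2 23.5 |y|min 10.3 z -12.0 10.8
14 123 y -19.3 17.0 |y|min 10.3 z -11.7 9.2
y 0 1835 z min -13.2 x at zmin [-63.8  -2.9 -13.2] xmax [-55.7   3.8  -9.6]
y 20 6687 z min -21.3 x at zmin [-80.3  17.1 -21.3] xmax [ 14.3  17.  -10.7]
y 30 2979 z min -13.9 x at zmin [-34.7  34.  -13.9] xmax [  5.6 -26.2  -6.8]
```

Emit:
jog_arm --moves '[{"x": 0, "y": -0.1, "z": 1.2, "yaw": 0, "hand": -0.4}, {"x": 1, "y": -0.1, "z": 2.3, "yaw": 0, "hand": -0.4}, {"x": 4, "y": -0.1, "z": 2.3, "yaw": 0, "hand": -0.4}, {"x": 8, "y": -0.1, "z": 2.3, "yaw": 0, "hand": -0.4}, {"x": 12, "y": -0.1, "z": 2.3, "yaw": 0, "hand": -0.4}, {"x": 15, "y": -0.1, "z": 2.3, "yaw": 0, "hand": -0.4}, {"x": 16.5, "y": -0.1, "z": 2.3, "yaw": 0, "hand": -0.4}, {"x": 17.3, "y": -0.1, "z": 2.3, "yaw": 0, "hand": -0.4}, {"x": 17.3, "y": -0.1, "z": 2.3, "yaw": 0, "hand": -0.4}]'

```text
time_s: 12.88
tool_pos: [0.6594, -0.0174, 0.1355]
ee_rot: [2.181, 0.088, -2.177]
ft_force: [-0.1, -0.3, -0.1]
finger_gap: 0.695
```

Emit:
jog_arm --moves '[{"x": 0.6, "y": 0, "z": 0.1, "yaw": 0, "hand": -0.4}, {"x": 1.1, "y": 0, "z": 0.1, "yaw": 0, "hand": -0.4}, {"x": 1.5, "y": 0, "z": 0.1, "yaw": 0, "hand": -0.4}, {"x": 1.7, "y": 0, "z": 0.1, "yaw": 0, "hand": -0.4}, {"x": 1.9, "y": 0, "z": 0.1, "yaw": 0, "hand": -0.4}, {"x": 1.9, "y": 0, "z": 0.1, "yaw": 0, "hand": -0.4}]'

```text
time_s: 13.62
tool_pos: [0.6584, -0.0175, 0.1164]
ee_rot: [2.181, 0.088, -2.177]
ft_force: [-0.8, 0.6, -0.5]
finger_gap: 0.702
```

Emit:
jog_arm --moves '[{"x": 0.3, "y": 0, "z": 0, "yaw": 0, "hand": -0.4}, {"x": 0.3, "y": 0, "z": 0, "yaw": 0, "hand": 0.2}, {"x": 0.3, "y": 0, "z": 0, "yaw": 0, "hand": 1}, {"x": 0.3, "y": 0, "z": 0, "yaw": 0, "hand": 1}, {"x": 0.3, "y": 0, "z": 0, "yaw": 0, "hand": 1}, {"x": 0.3, "y": 0, "z": 0, "yaw": 0, "hand": 1}]' --force 50

```text
time_s: 14.38
tool_pos: [0.6587, -0.0192, 0.1139]
ee_rot: [2.182, 0.085, -2.176]
ft_force: [-0.1, -8.1, 4.2]
finger_gap: 0.258
```

```bash
python3 - <<'E'
from h import *
s=ctrl.sense();print(s["ft_force"].round(1))
p,d=ctrl.capture("side");cv2.imwrite("pics/side7.png",cv2.resize(p[100:270,120:340,::-1],None,fx=3.4,fy=3.4,interpolation=cv2.INTER_CUBIC))
E
```

```text
[-0.1 -8.1  4.2]
```

View pics/side7.png

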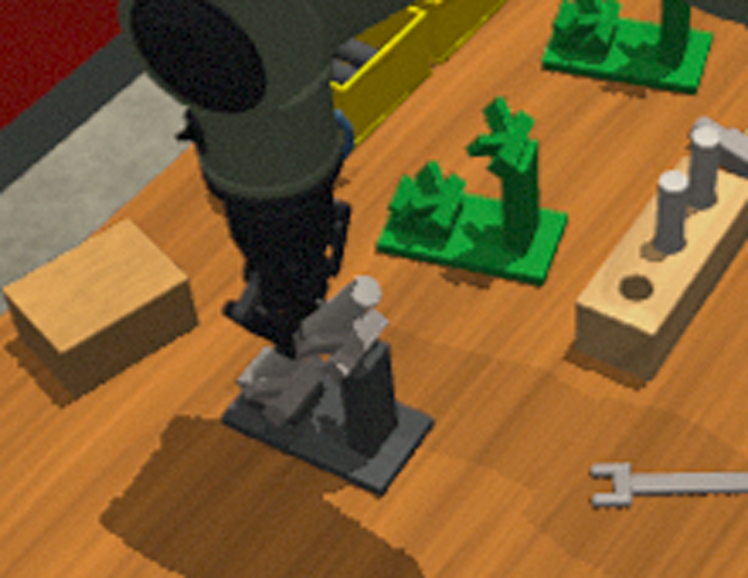

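Emit:
jog_arm --moves '[{"x": -0.5, "y": 0, "z": -0.5, "yaw": 0, "hand": 1}, {"x": -1.5, "y": 0, "z": -1.2, "yaw": 0, "hand": 1}, {"x": -3.5, "y": 0, "z": -2, "yaw": 0, "hand": 1}, {"x": -6.5, "y": 0, "z": -2, "yaw": 0, "hand": 1}, {"x": -10, "y": 0, "z": -2, "yaw": 0, "hand": 1}, {"x": -13, "y": 0, "z": -2, "yaw": 0, "hand": 1}, {"x": -14, "y": 0, "z": -2, "yaw": 0, "hand": 1}, {"x": -14, "y": 0, "z": -2, "yaw": 0, "hand": 1}]'

```text
time_s: 15.42
tool_pos: [0.6783, -0.017, 0.254]
ee_rot: [2.182, 0.086, -2.176]
ft_force: [0.9, 0.5, -2.8]
finger_gap: 0.255
```

Emit:
jog_arm --moves '[{"x": 0, "y": -1.5, "z": 0.5, "yaw": 0, "hand": 1}, {"x": 0, "y": -5, "z": 2, "yaw": 1, "hand": 1}, {"x": 0, "y": -9, "z": 3.5, "yaw": 2, "hand": 1}, {"x": 0, "y": -13.5, "z": 5, "yaw": 4, "hand": 1}, {"x": 0, "y": -18, "z": 6.5, "yaw": 5, "hand": 1}, {"x": 0, "y": -22.5, "z": 7.5, "yaw": 6, "hand": 1}, {"x": 0, "y": -27, "z": 8.5, "yaw": 8, "hand": 1}, {"x": 0, "y": -31.5, "z": 9.5, "yaw": 9.2, "hand": 1}, {"x": 0, "y": -35, "z": 10, "yaw": 9.2, "hand": 1}, {"x": 0, "y": -37.1, "z": 10.4, "yaw": 9.2, "hand": 1}, {"x": 0, "y": -37.1, "z": 10.4, "yaw": 9.2, "hand": 1}, {"x": 0, "y": -37.1, "z": 10.4, "yaw": 9.2, "hand": 1}]'

```text
time_s: 16.92
tool_pos: [0.5449, 0.3432, 0.2524]
ee_rot: [-2.185, 0.091, 2.179]
ft_force: [-0.2, -0.8, -2.6]
finger_gap: 0.258
```

```bash
cat >> h.py <<'E'
B=np.array([.5219,.3467,0]);ub=np.array([.9966,-.0819,0]);wb=np.array([.0819,.9966,0])
def ben(W): D=W-B; return np.stack([D@ub,D@wb,D[...,2]],-1)
E
python3 - <<'E'
from h import *
s=ctrl.sense();M=R.from_rotvec(s["ee_rot"]).as_matrix();t=ben(s["tool_pos"])*1e3
print(s["tool_pos"].round(4),s["ft_force"].round(1),s["q"].round(2),"bench",t.round(1),"yang",np.degrees(np.arctan2(M[1,1],M[0,1])).round(2))
for n in("side","top","wrist"):
    p,d=ctrl.capture(n);Q=ben(cloud(n,d,s))*1e3
    cv2.imwrite(f"pics/{n}8.png",p[:,:,::-1])
    k=(abs(Q[...,1]-t[1])<22)&(abs(Q[...,0]-t[0])<110)&(Q[...,2]>130)&(Q[...,2]<t[2]+120)
    grey=(p.min(-1)>70)&(p.max(-1).astype(int)-p.min(-1)<30);q=Q[k&grey]
    print(n,len(q))
    if len(q)>20:
        c=q.mean(0);_,_,V=np.linalg.svd(q-c,full_matrices=False);print(c.round(1),V[0].round(3),"tilt",np.degrees(np.arctan2(V[0][2],V[0][0])).round(1),q[q[:,2].argmin()].round(1),q[q[:,2].argmax()].round(1),"y",np.percentile(q[:,1],[2,98]).round(1))
cv2.imwrite("pics/c8.png",np.hstack([cv2.resize(cv2.imread("pics/side8.png")[200:420,20:300],(400,314)),cv2.resize(cv2.imread("pics/wrist8.png"),(400,314))]))
E
```

```text
[0.5449 0.3432 0.2524] [-0.2 -0.8 -2.6] [-0.57  0.55 -0.13  1.54  0.08  1.06 -2.37] bench [ 23.2  -1.6 252.4] yang -94.61
side 294
[-23.    2.9 305.7] [-0.581 -0.077  0.811] tilt 125.6 [ 57.5   4.4 171.3] [-32.6  -2.6 335. ] y [-11.6  10.3]
top 196
[ 26.   -7.5 246.4] [-0.578 -0.011  0.816] tilt 125.3 [ 62.1 -12.3 174.9] [-16.9 -12.9 311. ] y [-14.2   3.5]
wrist 9575
[ 32.   -0.5 241.9] [-0.554 -0.006  0.832] tilt 123.6 [ 67.9  11.4 174.6] [ 33.3  -1.1 310. ] y [-15.5  14.6]
```

View pics/c8.png

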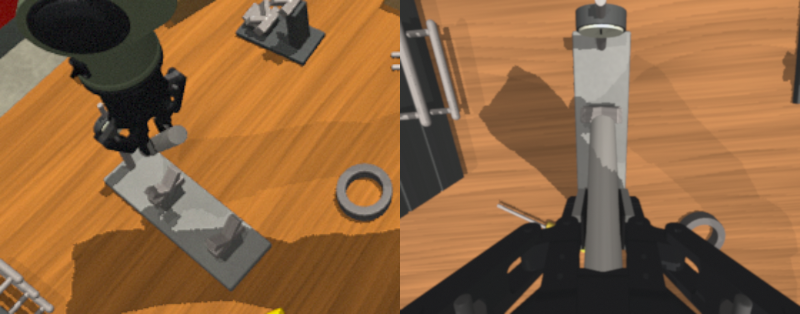

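Emit:
jog_arm --moves '[{"x": 2, "y": -0.1, "z": 0, "yaw": 0, "hand": 1}, {"x": 4.5, "y": -0.1, "z": 0, "yaw": 0, "hand": 1}, {"x": 7, "y": -0.1, "z": 0, "yaw": 0, "hand": 1}, {"x": 8.8, "y": -0.1, "z": 0, "yaw": 0, "hand": 1}, {"x": 9.6, "y": -0.1, "z": 0, "yaw": 0, "hand": 1}, {"x": 10, "y": -0.1, "z": 0, "yaw": 0, "hand": 1}, {"x": 10.3, "y": -0.1, "z": 0, "yaw": 0, "hand": 1}, {"x": 10.3, "y": -0.1, "z": 0, "yaw": 0, "hand": 1}]' --force 30

```text
time_s: 18.08
tool_pos: [0.5458, 0.3444, 0.1503]
ee_rot: [-2.186, 0.09, 2.176]
ft_force: [0.8, 0.8, -0.8]
finger_gap: 0.257
```

Emit:
jog_arm --moves '[{"x": 0.25, "y": 0, "z": 0.2, "yaw": 0, "hand": 1}, {"x": 0.5, "y": 0, "z": 0.45, "yaw": 0, "hand": 1}, {"x": 0.75, "y": 0, "z": 0.7, "yaw": 0, "hand": 1}, {"x": 1.0, "y": 0, "z": 0.9, "yaw": 0, "hand": 1}, {"x": 1.25, "y": 0, "z": 1.05, "yaw": 0, "hand": 1}, {"x": 1.5, "y": 0, "z": 1.2, "yaw": 0, "hand": 1}, {"x": 1.8, "y": 0, "z": 1.3, "yaw": 0, "hand": 1}, {"x": 2.1, "y": 0, "z": 1.4, "yaw": 0, "hand": 1}, {"x": 2.1, "y": 0, "z": 1.4, "yaw": 0, "hand": 1}]'

```text
time_s: 19.2
tool_pos: [0.5318, 0.346, 0.1299]
ee_rot: [-2.186, 0.089, 2.176]
ft_force: [-2.7, 1.2, 6.5]
finger_gap: 0.262
```

```bash
cat > b.py <<'E'
from h import *
import sys
s=ctrl.sense();t=ben(s["tool_pos"])*1e3
print(s["time_s"],"bench",t.round(1),s["ft_force"].round(1))
for n in("side","wrist"):
    p,d=ctrl.capture(n);Q=ben(cloud(n,d,s))*1e3
    cv2.imwrite(f"pics/{n}{sys.argv[1]}.png",p[:,:,::-1])
    k=(abs(Q[...,1])<13)&(abs(Q[...,0]-t[0])<115)&(Q[...,2]>78)&(Q[...,2]<t[2]+120)&(p.min(-1)>75)&(p.max(-1).astype(int)-p.min(-1)<30);q=Q[k]
    if len(q)>20:
        for x0 in range(-110,116,15):
            z=q[abs(q[:,0]-x0)<4]
            if len(z)>3: print(n,x0,len(z),"top z",np.percentile(z[:,2],95).round(1),"y",np.percentile(z[:,1],[3,97]).round(1))
        print("xext",np.percentile(q[:,0],[.5,99.5]).round(1))
cv2.imwrite(f"pics/c{sys.argv[1]}.png",np.hstack([cv2.resize(cv2.imread(f"pics/side{sys.argv[1]}.png")[200:420,20:300],(400,314)),cv2.resize(cv2.imread(f"pics/wrist{sys.argv[1]}.png"),(400,314))]))
E
python3 b.py 9
```

```text
19.2 bench [9.900e+00 1.000e-01 1.299e+02] [-2.7  1.2  6.5]
side -80 66 top z 190.3 y [-9.8 10.5]
side -65 29 top z 189.5 y [-6.8 10.9]
side -50 33 top z 178.4 y [-6.2 11.2]
side -35 32 top z 168.3 y [-7.6 11.4]
side -20 31 top z 156.7 y [-6.8 11.5]
side -5 32 top z 145.1 y [-9.4 11.2]
side 10 16 top z 135.7 y [-8.5  6. ]
side 25 7 top z 123.1 y [-11.   -2.4]
side 70 4 top z 85.1 y [ 9.5 11.2]
xext [-86.2  69.1]
wrist -20 149 top z 149.1 y [-10.4  12.8]
wrist -5 1092 top z 144.7 y [-9.3 11.5]
wrist 10 926 top z 133.7 y [-8.9 11. ]
wrist 25 919 top z 124.2 y [-12.4  11.9]
wrist 40 765 top z 111.7 y [-9.7 11.8]
wrist 55 687 top z 100.8 y [-9.7 11.7]
wrist 70 587 top z 90.0 y [-8.7 11.4]
xext [-17.4  76.9]
```

View pics/c9.png

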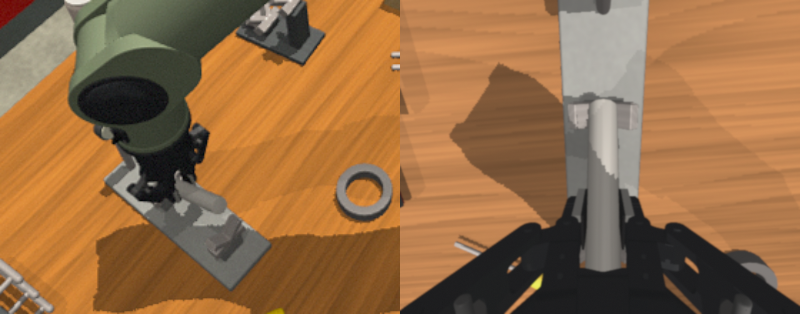

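Emit:
jog_arm --moves '[{"x": 0.4, "y": 0, "z": 0.1, "yaw": 0, "hand": 1}, {"x": 0.8, "y": 0, "z": 0.15, "yaw": 0, "hand": 1}, {"x": 1.2, "y": 0, "z": 0.15, "yaw": 0, "hand": 1}, {"x": 1.6, "y": 0, "z": 0.15, "yaw": 0, "hand": 1}, {"x": 2.0, "y": 0, "z": 0.15, "yaw": 0, "hand": 1}, {"x": 2.4, "y": 0, "z": 0.1, "yaw": 0, "hand": 1}, {"x": 2.8, "y": 0, "z": 0, "yaw": 0, "hand": 1}, {"x": 3.2, "y": 0, "z": -0.1, "yaw": 0, "hand": 1}, {"x": 3.6, "y": 0, "z": -0.2, "yaw": 0, "hand": 1}, {"x": 3.8, "y": 0, "z": -0.2, "yaw": 0, "hand": 1}, {"x": 3.8, "y": 0, "z": -0.2, "yaw": 0, "hand": 1}]'

```text
time_s: 20.68
tool_pos: [0.5344, 0.3458, 0.0919]
ee_rot: [-2.187, 0.088, 2.175]
ft_force: [0.3, 0.2, 1.6]
finger_gap: 0.257
```

```bash
python3 b.py 10
```

```text
20.675 bench [12.5  0.2 91.9] [0.3 0.2 1.6]
side -95 65 top z 108.6 y [-9.5 10.4]
side -80 41 top z 107.4 y [-8.9 11.1]
side -65 39 top z 104.8 y [-9.2 10.8]
side -50 38 top z 103.7 y [-10.2  10.6]
side -35 42 top z 101.9 y [-10.3  11.3]
side -20 37 top z 100.9 y [-9.2 11.2]
side -5 35 top z 99.6 y [-9.5 11.2]
side 10 27 top z 97.3 y [-7.9  6.2]
side 25 13 top z 94.6 y [-10.7  -0.9]
xext [-97.   29.6]
wrist -20 647 top z 98.5 y [-9.8 11.7]
wrist -5 683 top z 96.6 y [-9.5 11.5]
wrist 10 693 top z 94.8 y [-8.7 11.3]
wrist 25 901 top z 111.6 y [-12.7  11.2]
wrist 40 817 top z 90.9 y [-9.3 12.1]
wrist 55 857 top z 89.0 y [-9.1 11.9]
wrist 70 883 top z 87.2 y [-8.9 11.6]
wrist 85 889 top z 85.3 y [-8.7 10.9]
xext [-26.9  92.5]
```

Emit:
jog_arm --moves '[{"x": 0.2, "y": 0, "z": 0, "yaw": 0, "hand": 1}, {"x": 0.4, "y": 0, "z": 0, "yaw": 0, "hand": 1}, {"x": 0.6, "y": 0, "z": 0, "yaw": 0, "hand": 1}, {"x": 0.75, "y": 0, "z": 0, "yaw": 0, "hand": 1}, {"x": 0.9, "y": 0, "z": 0, "yaw": 0, "hand": 1}, {"x": 0.9, "y": 0, "z": 0, "yaw": 0, "hand": 1}]'

```text
time_s: 21.52
tool_pos: [0.5342, 0.346, 0.084]
ee_rot: [-2.186, 0.088, 2.175]
ft_force: [-10.8, -2.9, 21.5]
finger_gap: 0.259
```

```bash
python3 b.py 11
```

```text
21.525 bench [12.3  0.4 84. ] [-10.8  -2.9  21.5]
side -95 34 top z 88.8 y [-10.6  10.5]
side -80 42 top z 89.1 y [-9.7 10.5]
side -65 39 top z 88.6 y [-9.9 10.4]
side -50 42 top z 88.0 y [-10.2  11.4]
side -35 37 top z 90.7 y [-9.9 11. ]
side -20 41 top z 89.4 y [-10.1  11. ]
side -5 39 top z 90.3 y [-8.3 11.2]
side 10 28 top z 89.4 y [-9.4  6.9]
side 25 11 top z 91.4 y [-11.4  -2.6]
xext [-95.6  29.4]
wrist -35 59 top z 84.9 y [-8.9 12.6]
wrist -20 544 top z 86.7 y [-8.6 11.6]
wrist -5 592 top z 87.0 y [-8.8 11.8]
wrist 10 649 top z 86.8 y [-8.6 11.5]
wrist 25 844 top z 103.9 y [-12.7  11.2]
wrist 40 781 top z 86.8 y [-8.8 11.4]
wrist 55 867 top z 86.7 y [-8.8 11.5]
wrist 70 970 top z 86.8 y [-9.  11.6]
wrist 85 1079 top z 86.8 y [-9.  11.3]
xext [-31.   93.4]
```

View pics/c11.png

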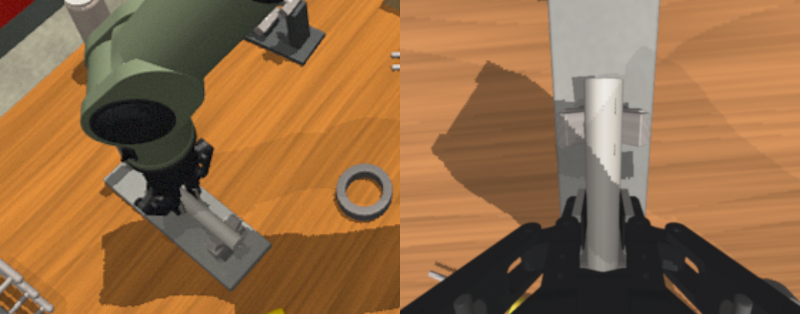

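Emit:
jog_arm --moves '[{"x": -0.1, "y": 0, "z": 0.1, "yaw": 0, "hand": 1}, {"x": -0.1, "y": 0, "z": 0.1, "yaw": 0, "hand": 1}]'

```text
time_s: 21.88
tool_pos: [0.5338, 0.3459, 0.085]
ee_rot: [-2.187, 0.088, 2.173]
ft_force: [2.4, -0.7, 1.3]
finger_gap: 0.262
```

Emit:
jog_arm --moves '[{"x": 0, "y": 0, "z": 0, "yaw": 0, "hand": 0.2}, {"x": 0, "y": 0, "z": 0, "yaw": 0, "hand": -0.3}, {"x": 0, "y": 0, "z": 0, "yaw": 0, "hand": -0.3}, {"x": 0, "y": 0, "z": 0, "yaw": 0, "hand": -0.3}, {"x": -1, "y": 0, "z": 0, "yaw": 0, "hand": -0.3}, {"x": -3, "y": 0, "z": 0, "yaw": 0, "hand": -0.3}, {"x": -7, "y": 0, "z": 0, "yaw": 0, "hand": -0.3}, {"x": -12, "y": 0, "z": 0, "yaw": 0, "hand": -0.3}, {"x": -16, "y": 0, "z": 0, "yaw": 0, "hand": -0.3}, {"x": -20, "y": 0, "z": 0, "yaw": 0, "hand": -0.3}, {"x": -20, "y": 0, "z": 0, "yaw": 0, "hand": -0.3}, {"x": -20, "y": 0, "z": 0, "yaw": 0, "hand": -0.3}]'

```text
time_s: 23.38
tool_pos: [0.5323, 0.3459, 0.2856]
ee_rot: [-2.187, 0.088, 2.173]
ft_force: [-0.8, 0.8, -0.6]
finger_gap: 0.65
```

```bash
python3 b.py 12; python3 - <<'E'
import cv2,numpy as np
a=cv2.imread("pics/side12.png")
cv2.imwrite("pics/c12.png",np.hstack([cv2.resize(a,(440,330)),cv2.resize(cv2.imread("pics/wrist12.png"),(360,330))]))
E
```

```text
23.375 bench [ 10.5   0.  285.6] [-0.8  0.8 -0.6]
side -95 34 top z 88.4 y [-10.3  11.4]
side -80 41 top z 90.3 y [-9.5 10.6]
side -65 40 top z 90.6 y [-9.6 10.7]
side -50 41 top z 88.6 y [-10.1  11.1]
side -35 40 top z 88.7 y [-10.  11.]
side -20 39 top z 88.1 y [-9.7 11. ]
side -5 36 top z 88.8 y [-9.8 10.4]
side 10 38 top z 89.6 y [-9.  10.3]
side 25 31 top z 89.2 y [-9.  10.4]
side 40 33 top z 87.5 y [-9.5 10.3]
side 55 34 top z 88.1 y [-10.1  11. ]
side 70 38 top z 88.8 y [-8.8 11.3]
side 85 32 top z 89.7 y [-10.1  10. ]
xext [-95.5  92. ]
wrist -95 60 top z 87.6 y [-7.6 12.1]
wrist -80 105 top z 87.6 y [-8.7 12. ]
wrist -65 111 top z 87.7 y [-8.6 11.8]
wrist -50 118 top z 87.6 y [-8.5 11.8]
wrist -35 124 top z 88.0 y [-8.3 12.8]
wrist -20 132 top z 88.0 y [-8.2 12.7]
wrist -5 132 top z 87.8 y [-8.1 12.5]
wrist 10 137 top z 87.8 y [-9.  12.4]
wrist 25 140 top z 88.0 y [-9.  12.2]
wrist 40 143 top z 87.6 y [-8.8 12.1]
wrist 55 145 top z 87.7 y [-8.7 11.9]
wrist 70 162 top z 87.8 y [-8.5 11.8]
wrist 85 173 top z 87.8 y [-9.3 12.8]
xext [-94.3  92.6]
```

View pics/c12.png

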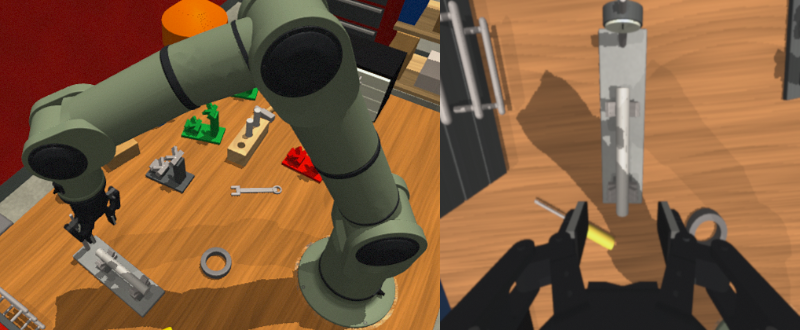

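The bar lies level in both rests: its top is at about 87.7 mm, and it spans roughly −95 to +93 mm, so it is about 1 mm off centre. The gripper is clear of it, and both short bars still stand in the stock block. Handing in.

```bash
python3 -c "
from station import ctrl
print(ctrl.finish_job())"
```

```text
the job is handed in; nothing more can be done
None
```

The job was handed in at about 23.5 s of the 51 s allowed; `finish_job()` reports no verdict.

**What I did**
- I took the long bar by its upper end out of the stock block.
- I tipped it into the grey steel V-block against the foot plate and let go of it there.
- I gripped it again between the saddles, about 10 mm below its middle. It went lower-end-first into the bench's far rest, then level into both rests, and I released it.

**Last checks**
- **On the bench:** the wrist camera put the bar's top at 87.6–88.0 mm along its whole length, against 87 mm expected. It spans about −95 to +93 mm, so it is about 1 mm off centre. The gripper was about 20 cm above it with no notable wrist force.
- **In the V-block:** before I regripped it, the bar lay straight in the V. It read about 2 mm outward of and 1–2 mm along from my estimated seat, which I put down to calibration.
- **Short bars:** both were still standing in the stock block in the final side picture.

**Disagreements and forces**
- The side camera read heights about 1 mm higher than the wrist camera.
- The largest wrist force I saw was about 24 N, while pressing the bar level into the rests, and I eased it off before letting go.

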